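# Check the air charge of the kitchen's water expansion vessel

## Robot

A 6-joint arm with a two-finger parallel gripper is mounted at the origin on the work surface. World frame = base frame: x ahead of the robot, y to its left, z up, the work surface at z = 0. Lengths are in m, angles in rad, forces in N, time in s.
With the tool pointing down it reaches from about 0.225 to 0.875 m from the base axis. Payload 3.4 kg.
Tool frame: the origin (TCP) lies between the finger pads; the fingertips stand 8 mm ahead of it and the grasp point (between the pads) lies 11 mm behind it; z points along the fingers, y is the line along which they close (so a half turn about z gives the same grasp; the last joint's range is limited). The gripper opens to 85 mm and grips with 20 to 120 N. Pads are 22 mm wide; open, the fingers measure 114 mm over their backs; the gripper's body (76 mm by 85 mm) begins 54 mm behind the grasp point. The pads swing forward as they close: fully open they stand 13 mm farther back than shut.
Start: joints at [-1.448, 0.276, 1.505, -0, 1.361, -0.121], TCP at [0.139, -0.558, 0.239] pointing down, gripper open.
Joint ranges: [-2.89, 2.89], [-0.75, 2.08], [0.22, 2.7], [-1.18, 4.32], [0.11, 2.71], [-2.7, 2.7]. Speed limits (rad/s): [2.57, 2.57, 3.14, 3.14, 3.14, 3.14].

## Interface

Orientations are given as a unit quaternion [w, x, y, z].
In Python, from rig import manip gives the robot as it stands.
- The arm moves only by the tool move_arm, never from a script. Its argument "deltas" is a list that holds one entry, the list of rows, each a list of 5 numbers: the shift along the tool's x, y, z normalised to -1 to 1, where 1 is 80 cm, then the turn about the tool's z normalised to -1 to 1, where 1 is 120 degrees, then the closure, from -1 (fully open) to 1 (shut). In form: [[[tx, ty, tz, twist, grip], ...]]. A call has 1 to 12 rows; each row is the pose to reach, as a shift and turn from the pose commanded when the call began, along the tool's axes at that moment; what a row does not reach only later rows make up. A row lasts 1/10 s, in which the tool goes at most 50 mm and 8.59 degrees, less where a joint would pass 70% of its speed; a pose out of reach is approached as far as the arm can. A call with a number of a shift or a turn outside -1 to 1 is refused whole. A call with a gripper value outside its range is refused whole. The fingers move at their own pace and stop on an object; "squeeze" is the grip in N (left out, the last holds). Time passes only in rows, so rows that repeat a pose let the fingers close. It gives the time, the measured TCP pose, the force, the opening and the grip force at its end, in the units of the state.
- manip.get_state(): the state, without advancing time (a new reading comes with each control period).
- manip.get_image(name): name is "scene" or "side" or "wrist"; returns the picture (480x640x3 uint8, red, green, blue); there is no depth.
- manip.camera_params(name): a dict with "fx", "fy", "cx", "cy" (pixels), "R" (3x3) and "t" (3): a world point X has camera coordinates R X + t; the wrist camera has in their place "tool_from_camera" (4x4, takes a point from camera to tool coordinates, whose origin is the TCP and whose axes are the flange's). Camera axes: x right, y down, z forward; pixel columns grow to the right and rows downward; lengths in m; the calibration is good to about 2 mm. The wrist camera is an equidistant fisheye: a pixel r from the principal point sees the ray r / f radians off the axis. A picture is of the moment at which its call begins: read the wrist's pose just before it. camera_params takes no time and is no camera call.
- manip.sign_off(): hands the job in; it is judged then, once.
The state is a dict: "clock": time; "qpos": joint angles; "qd": joint speeds; "effort": joint torques, N m; "position": TCP position; "ee_rot": TCP orientation; "contact_force": force on the tool from outside, world axes, zero at the start; "moment": the same for the moment, N m; "width": finger opening in m; "gripper_force": force on a finger pad.
Only numpy, scipy, OpenCV 4.12 (cv2) and the standard library are available. Lean on these libraries where they do the work, as an engineer would, in place of code of your own. Each camera call takes 0.05 s, during which the arm holds its last target. There are 200 camera calls.

## Task

Take the stick gauge from its rest in the tray and press its chuck squarely down onto the uncapped valve of the expansion vessel (the vessel with the bare brass stem, not the capped one) until the valve opens and the air drives the measuring bar out; keep it pressed, firmly but never with more than 25 N, until the bar has stopped moving and a moment longer. Then put the gauge back in its rest in the tray with the bar still standing out at its reading: nothing may touch the bar. Do not push about the other things on the counter.

Things in the scene. Friction and masses are not known exactly. Their poses are not given: they have to be found in the camera images.
- gauge: Stick air gauge, 120 g, loose: steel chuck below, dark grip head straight above it, aluminium barrel leaving the head sideways. Origin: centre of the chuck's mouth (lowest point); +z up (chuck opens to -z), +x along the barrel. Chuck 22 mm across, z = 0 to 17 mm; bore 13 mm wide, 12 mm deep, its flat floor presses the valve pin. Barrel 14 mm diameter, axis at z = 32 mm, x = 13 to 113 mm.
- head (a point): Point in the gauge's grip head 36 mm straight above the centre of the chuck's mouth; axes as the gauge's. The head is 26 mm long (x), 20 mm wide (y), from 17 to 49 mm above the chuck's mouth, centred over the chuck: grip it across its 20 mm width.
- bar (a joint): How far the white measuring bar (6 mm square, 9 mm end plate) has come out of the barrel's end along the gauge's +x, in m; 0 at the start, when 7 mm of it shows. Driven by the air from the opened valve: it creeps out in 1 to 3 s and then stays by light friction (0.8 N). The reading differs each time, 15 to 45 mm.
- bar_end (a point): Outer end of the measuring bar; moves with it.
- vessel: The vessel to check: white domed steel expansion vessel, 110 mm diameter (117 at its steel band), fixed upright on a 115 mm square bracket plate. Origin: centre of its underside, on the counter. In the centre of its top stands a bare brass valve stem, 8 mm diameter, with a tapered rim.
- crown (a point): Centre of the vessel's top, 160 mm above the counter, foot of the stem; +z up along the stem. The stem is screwed in more or less: its rim stands 17 to 37 mm above here, unknown beforehand. From the rim a 4 mm pin stands 5 mm out, sprung (4 N, plus 2 N per mm); pressed in 3 mm (10 N) it opens the valve, at 5 mm (14 N) the chuck's floor meets the solid rim.
- capped_vessel: A second vessel of the same make and size, its valve under a black cap 16 mm wide and 26 mm high. Not to be checked. Fixed. Origin: centre of its underside.
- tray: Grey kit tray, 250 (x) by 110 (y) mm, fixed, rim 12 mm high, floor 5 mm above the counter. Origin: centre of its underside. The gauge's rest: a square pocket 30 mm inside, ribs 14 mm above the counter, where the chuck stands, and 85 mm from it along +x a saddle 30 mm high that carries the barrel between flared cheeks (24 mm apart, tops 40 mm above the counter).
- rest (a point): Centre of the pocket's floor in the tray, 75 mm from the tray's centre along its -x, 5 mm above the counter: the gauge's origin lies here when it is in its rest, with the barrel along +x of this point's axes.
- valve_cap: The vessel's black valve cap, 16 mm wide, 26 mm high, standing loose in the tray. Leave it.
- cartridge: Loose white filter cartridge standing on the counter, 68 mm diameter, 152 mm high. Leave it.
- spice_jar: Loose spice jar, 52 mm diameter, 95 mm high. Leave it.
- wrench: Loose wrench lying on the counter. Leave it.
- screwdriver: Loose screwdriver lying on the counter. Leave it.
- bowl: Loose steel bowl, 130 mm diameter, 50 mm high. Leave it.
Not all that is in view belongs to the job. What is shaped like the vessel but green or orange is not meant. There is more than one size of the gauge; the job needs the larger.

How it is judged:
By the outcome, as a careful person would: the job done as asked, in the order asked, and still so for the second after the job is handed in, with the robot touching nothing.
It also fails if it takes over 64 s, if anything falls off the work surface, if the arm or the gripper's body presses on something with over 40 N, if the wrist force passes 120 N, or if a joint passes its speed limit or range.

## Working session

There is one attempt and no reset: what is moved stays moved. The work goes in short steps, Python scripts to look and compute and a tool call to move; the robot and the scene stay as the last step left them, time stands still between calls to the robot, and variables do not carry over. Pictures are saved under pics/ and viewed, at most 10 in all, crops included, and the job is handed in when it is done.

Besides the shell and the picture viewer there is one more tool, called by a JSON object that holds its "op" and its "data". move_arm: Moves the arm, as the interface text tells. Scaled input: -1 to 1 covers 80 cm each way for a shift and 120 degrees each way for a turn. Its arguments: {"type":"object","properties":{"deltas":{"type":"array","items":{"type":"array","items":{"type":"array","items":{"type":"number","minimum":-1,"maximum":1}}}},"squeeze":{"type":"number"}},"required":["deltas"]}

```bash
ls; mkdir -p pics; python3 - <<'E'
from rig import manip
import cv2,json
s=manip.get_state();print(s)
for n in("scene","side","wrist"):
    im=manip.get_image(n);cv2.imwrite(f"pics/{n}0.png",im[:,:,::-1]);print(n,manip.camera_params(n))
E
```

```text
pics
{'clock': 0.0, 'qpos': array([-1.44798183e+00,  2.76587867e-01,  1.50613537e+00,  4.20913693e-05,
        1.36068908e+00, -1.20980437e-01]), 'qd': array([-0.00086546,  0.00137834, -0.00167491, -0.00069036,  0.00031452,
       -0.00067467]), 'effort': array([-1.15051389e-03, -4.16774082e+01, -2.45801014e+01,  2.25113121e-05,
        1.09602395e-02, -9.49478277e-06]), 'position': array([ 0.13875462, -0.55748141,  0.23844287]), 'ee_rot': array([-9.09853275e-04,  9.92579824e-01,  1.21591387e-01,  1.97445021e-05]), 'contact_force': array([-0.53970924, -0.04207647,  0.56439579]), 'moment': array([ 0.00668127,  0.01435816, -0.01592754]), 'gripper_force': 0.0, 'width': 0.08539382588973167}
scene {'fx': 590.2696207412458, 'fy': 590.2696207412458, 'cx': 306.48870728399896, 'cy': 232.40229860722079, 'R': array([[-0.83142386,  0.55552698, -0.01114125],
       [ 0.43667031,  0.64087642, -0.63134496],
       [-0.343589  , -0.52978032, -0.77542209]]), 't': array([ 0.40638911, -0.16161008,  1.92415833])}
side {'fx': 551.3466648805182, 'fy': 551.3466648805182, 'cx': 328.2600974204734, 'cy': 237.00488164484193, 'R': array([[-0.79783608, -0.60253302,  0.02028685],
       [-0.36242662,  0.45246824, -0.81481252],
       [ 0.48177229, -0.65743932, -0.57936949]]), 't': array([0.37884583, 0.28077408, 1.11152146])}
wrist {'fx': 371.64829954431775, 'fy': 371.64829954431775, 'cx': 318.5031855174238, 'cy': 238.8988411781596, 'tool_from_camera': array([[ 5.58717824e-04, -9.63314554e-01, -2.68374288e-01,
         6.81618487e-02],
       [ 9.99999622e-01,  3.59442357e-04,  7.91661380e-04,
         4.52524232e-04],
       [-6.66153843e-04, -2.68374628e-01,  9.63314391e-01,
        -1.35022803e-01],
       [ 0.00000000e+00,  0.00000000e+00,  0.00000000e+00,
         1.00000000e+00]])}
```

View pics/scene0.png

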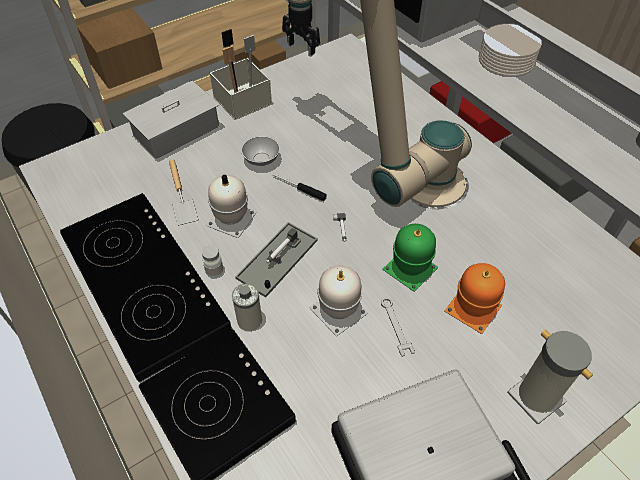

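View pics/side0.png

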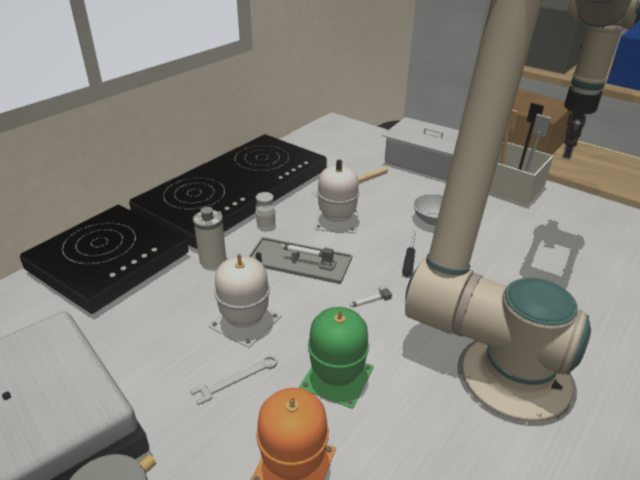

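The scene view shows the tray around (277,257) with the gauge in it, the bare-stem vessel at (340,295), the capped one at (227,200), the small gauge on the counter at (341,225), and decoys in green and orange. The side view shows the tray at (300,258) and the vessel at (242,290). Next I zoom in.

```bash
python3 - <<'E'
import cv2,numpy as np
a=cv2.imread("pics/scene0.png");b=cv2.imread("pics/side0.png")
A=cv2.resize(a[215:335,225:385],(800,600)[:2],interpolation=cv2.INTER_CUBIC)[:, :]
A=cv2.resize(a[215:335,225:385],None,fx=2.5*2,fy=5,interpolation=cv2.INTER_CUBIC)
cv2.imwrite("pics/c1.png",A)
B=cv2.resize(b[230:350,200:360],None,fx=5,fy=5,interpolation=cv2.INTER_CUBIC)
cv2.imwrite("pics/c2.png",B)
E
```

```text
(no output)
```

View pics/c1.png

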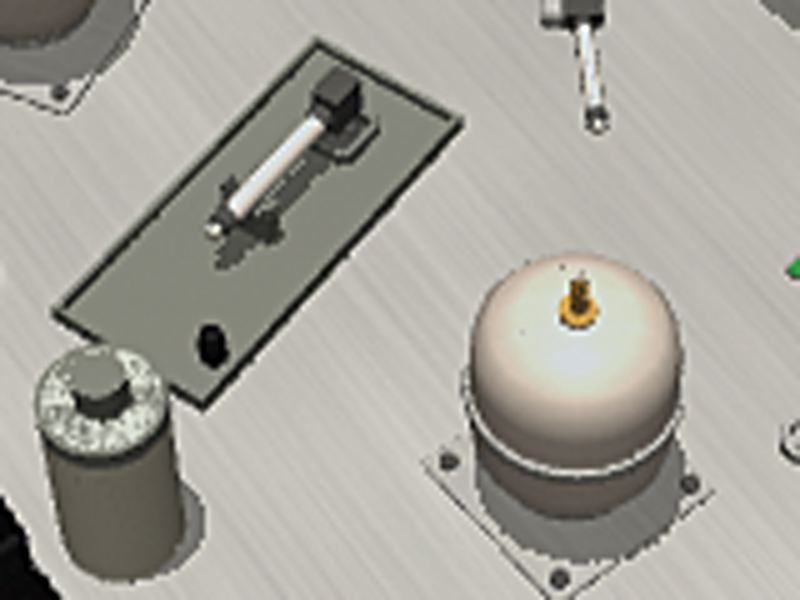

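View pics/c2.png

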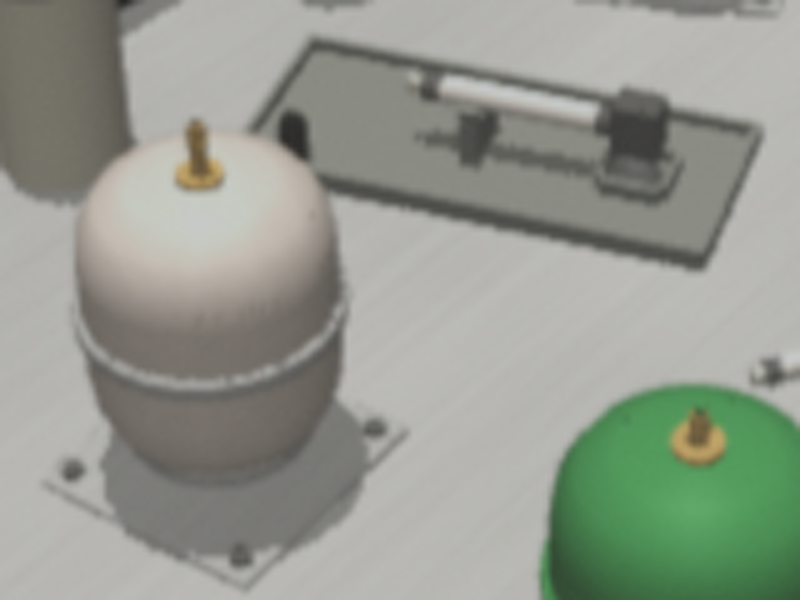

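The crops show the gauge head at scene (292,232) and side (328,255), with its barrel running away from the robot. Tray corners and the brass stem are clear in both. Now positions.

```bash
cat > h.py <<'E'
import numpy as np, cv2
from rig import manip
from scipy.spatial.transform import Rotation as Ro
def ray(cam,uv):
    p=manip.camera_params(cam);R=p["R"];d=np.array([(uv[0]-p["cx"])/p["fx"],(uv[1]-p["cy"])/p["fy"],1])
    return -R.T@p["t"],R.T@d
def plane(cam,uv,z):
    o,d=ray(cam,uv);return o+d*(z-o[2])/d[2]
def tri(rays):
    A=0;b=0
    for o,d in rays:
        d=d/np.linalg.norm(d);P=np.eye(3)-np.outer(d,d);A=A+P;b=b+P@o
    return np.linalg.solve(A,b)
def toolR(s):
    q=s["ee_rot"];return Ro.from_quat([q[1],q[2],q[3],q[0]])
def wray(s,uv):
    p=manip.camera_params("wrist");T=p["tool_from_camera"]
    x,y=(uv[0]-p["cx"]),(uv[1]-p["cy"]);r=np.hypot(x,y);th=r/p["fx"]
    d=np.array([np.sin(th)*x/r,np.sin(th)*y/r,np.cos(th)]) if r>0 else np.array([0,0,1.])
    R=toolR(s).as_matrix();return s["position"]+R@T[:3,3],R@T[:3,:3]@d
def wproj(s,X):
    p=manip.camera_params("wrist");T=p["tool_from_camera"];R=toolR(s).as_matrix()
    c=T[:3,:3].T@(R.T@(np.asarray(X)-s["position"])-T[:3,3]);r=np.hypot(c[0],c[1]);th=np.arctan2(r,c[2])
    return np.array([p["cx"],p["cy"]])+p["fx"]*th*c[:2]/r
def move(s,target,yaw):  # target TCP world; yaw = heading (rad) of tool x axis; prints normalised shift & turn
    R=toolR(s).as_matrix();d=R.T@(np.asarray(target)-s["position"])
    x=R[:,0];cur=np.arctan2(x[1],x[0]);t=-(yaw-cur);t=(t+np.pi)%(2*np.pi)-np.pi
    return d/0.8, np.degrees(t)/120, np.degrees(cur)
E
python3 - <<'E'
from h import *
np.set_printoptions(precision=4,suppress=True)
f=lambda c:(225+c[0]/5,215+c[1]/5); g=lambda c:(200+c[0]/5,230+c[1]/5)
T1=[plane("scene",f(c),.012) for c in[(317,40),(463,122),(203,408),(53,315)]]
T2=[plane("side",g(c),.012) for c in[(763,128),(703,262)]]+[plane("side",g((313,40)),.012)]
print(np.array(T1),np.array(T2))
c=np.mean(T1,0);ax=(T1[2]+T1[3]-T1[0]-T1[1]);ax/=np.linalg.norm(ax);print("tray",c,"axis yaw",np.degrees(np.arctan2(ax[1],ax[0])),"rest",c-.075*ax)
print("head top",plane("scene",f((338,80)),.054),plane("side",g((641,97)),.054))
for a,b in[((579,310),(199,175)),((578,282),(196,124))]:
    print("stem",tri([ray("scene",f(a)),ray("side",g(b))]))
print("barE",tri([ray("scene",f((213,229))),ray("side",g((412,77)))]))
print("barrel at head",tri([ray("scene",f((317,127))),ray("side",g((598,113)))]))
print("plate",[plane("scene",f(c),.003) for c in[(425,462),(712,492)]],[plane("side",g(c),.003) for c in[(45,483),(245,590),(407,433)]])
print("cart",plane("scene",f((100,380)),.15),"capv",plane("scene",(226,180),.186), "small", plane("scene",(341,218),.03))
s=manip.get_state();print(move(s,[.5,0,.3],0))
E
```

```text
[[ 0.4821 -0.1094  0.012 ]
 [ 0.4445 -0.0062  0.012 ]
 [ 0.6786  0.0799  0.012 ]
 [ 0.7167 -0.0218  0.012 ]] [[ 0.48   -0.1095  0.012 ]
 [ 0.4417 -0.0048  0.012 ]
 [ 0.7112 -0.0234  0.012 ]]
tray [ 0.5805 -0.0144  0.012 ] axis yaw 20.331134785912624 rest [ 0.5102 -0.0405  0.012 ]
head top [ 0.5063 -0.0461  0.054 ] [ 0.5114 -0.0463  0.054 ]
stem [0.5335 0.2268 0.1636]
stem [0.5344 0.2255 0.1881]
barE [ 0.6204 -0.0008  0.0431]
barrel at head [ 0.5297 -0.0339  0.0413]
plate [array([0.593 , 0.1735, 0.003 ]), array([0.474 , 0.2773, 0.003 ])] [array([0.5853, 0.286 , 0.003 ]), array([0.4732, 0.2778, 0.003 ]), array([0.482 , 0.1646, 0.003 ])]
cart [0.7519 0.118  0.15  ] capv [ 0.6167 -0.218   0.186 ] small [ 0.3469 -0.0229  0.03  ]
(array([ 0.6065, -0.5675, -0.0758]), np.float64(0.11641751001180863), np.float64(13.970101201417027))
```

```bash
python3 - <<'E'
from h import *
np.set_printoptions(precision=4,suppress=True)
s=manip.get_state();print(move(s,[.510,-.0415,.22],np.radians(20.4)))
print(plane("scene",(240,90),.1),plane("scene",(228,35),.25),plane("scene",(250,42),.25))
print(toolR(s).as_matrix())
E
```

```text
(array([ 0.6061, -0.514 ,  0.0241]), np.float64(-0.053582489988191394), np.float64(13.970101201417027))
[ 0.33   -0.6578  0.1   ] [ 0.2987 -0.7663  0.25  ] [ 0.2576 -0.6865  0.25  ]
[[ 0.9704  0.2414 -0.0002]
 [ 0.2414 -0.9704  0.0014]
 [ 0.0002 -0.0014 -1.    ]]
```

{"op": "move_arm", "data": {"deltas": [[[0.606, -0.514, 0.024, -0.054, -0.3], [0.606, -0.514, 0.024, -0.054, -0.3], [0.606, -0.514, 0.024, -0.054, -0.3], [0.606, -0.514, 0.024, -0.054, -0.3], [0.606, -0.514, 0.024, -0.054, -0.3], [0.606, -0.514, 0.024, -0.054, -0.3], [0.606, -0.514, 0.024, -0.054, -0.3], [0.606, -0.514, 0.024, -0.054, -0.3], [0.606, -0.514, 0.024, -0.054, -0.3], [0.606, -0.514, 0.024, -0.054, -0.3], [0.606, -0.514, 0.024, -0.054, -0.3], [0.606, -0.514, 0.024, -0.054, -0.3]]]}}

```text
clock: 1.35
position: [0.4897, -0.0692, 0.2211]
ee_rot: [0.0, 0.984, 0.178, 0.0]
contact_force: [1.0, -1.1, -0.6]
width: 0.0555
gripper_force: 0.0
```

{"op": "move_arm", "data": {"deltas": [[[0.03, -0.024, 0.0, 0.0, -0.3], [0.03, -0.024, 0.0, 0.0, -0.3], [0.03, -0.024, 0.0, 0.0, -0.3]]]}}

```text
clock: 1.65
position: [0.5045, -0.0444, 0.2207]
ee_rot: [0.0, 0.984, 0.179, -0.001]
contact_force: [-0.0, -0.6, -0.2]
width: 0.0556
gripper_force: 0.0
```

```bash
python3 - <<'E'
from h import *
np.set_printoptions(precision=4,suppress=True)
s=manip.get_state();im=manip.get_image("wrist");cv2.imwrite("pics/w1.png",im[:,:,::-1]);print(s["position"],s["ee_rot"],s["qpos"])
R=np.array([.510,-.0415,0]);a=np.radians(20.4);u=np.array([np.cos(a),np.sin(a),0])
for n,X in(("headtop",R+[0,0,.054]),("barEnd",R+u*.12+[0,0,.037]),("headTop+x",R+u*.013+[0,0,.054])):print(n,wproj(s,X))
E
```

```text
[ 0.5045 -0.0444  0.2207] [ 0.0001  0.9839  0.1785 -0.0008] [-0.2246  0.1853  1.6761 -0.0009  1.2815  0.9875]
headtop [316.739  212.7991]
barEnd [317.2448  70.5294]
headTop+x [316.7776 197.3099]
```

View pics/w1.png

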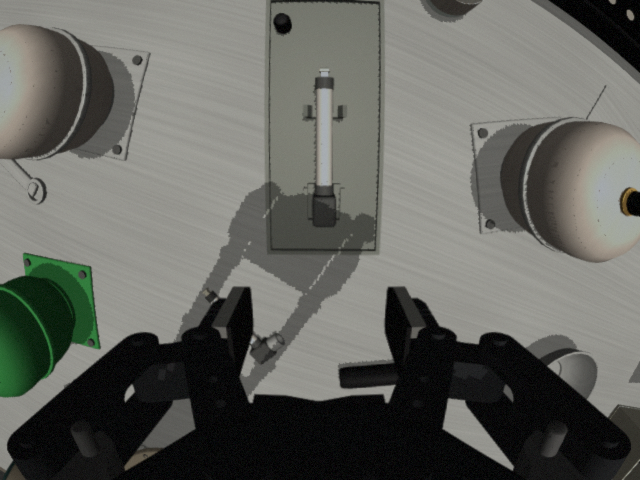

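Wrist view: head at about (325,210), barrel running up to the bar end at (323,71), all ~7 px right of prediction. I'll fit the barrel line and the head's outline.

```bash
python3 - <<'E'
from h import *
np.set_printoptions(precision=4,suppress=True)
s=manip.get_state();im=cv2.imread("pics/w1.png");g=cv2.cvtColor(im,cv2.COLOR_BGR2GRAY)
P=[]
for r in range(95,180,5):
    row=g[r,300:345].astype(int);i=np.where(row>185)[0];P.append((300+i.mean(),r));
print([ (round(p[0],1)) for p in P])
W=np.array([(lambda o,d:o+d*(.037-o[2])/d[2])(*wray(s,p)) for p in P])
k=np.polyfit(W[:,0],W[:,1],1);print("yaw",np.degrees(np.arctan(k[0])), "y at x=.51",np.polyval(k,.51),"at .60",np.polyval(k,.60))
for r in (190,195,198,201,205,210,215,220,224,227,230):print(r,g[r,306:345:1].tolist())
for uv in((325,198),(325,226),(313,212),(336,212)):
    o,d=wray(s,uv);print(uv,o+d*(.054-o[2])/d[2])
E
```

```text
[np.float64(nan), np.float64(nan), np.float64(nan), np.float64(nan), np.float64(nan), np.float64(nan), np.float64(nan), np.float64(nan), np.float64(nan), np.float64(nan), np.float64(nan), np.float64(nan), np.float64(nan), np.float64(nan), np.float64(nan), np.float64(nan), np.float64(nan)]
yaw -3.1398004701933115 y at x=.51 -0.05456463141202858 at .60 -0.05950156135387416
190 [121, 105, 118, 121, 122, 122, 121, 106, 72, 45, 48, 59, 61, 66, 69, 70, 73, 72, 77, 79, 73, 70, 67, 61, 58, 51, 52, 74, 112, 120, 122, 121, 121, 106, 100, 119, 120, 123, 122]
195 [79, 71, 73, 75, 78, 74, 58, 36, 17, 24, 15, 26, 30, 31, 37, 42, 45, 48, 46, 41, 45, 46, 43, 40, 33, 29, 20, 19, 46, 101, 119, 120, 116, 102, 98, 119, 121, 122, 123]
198 [76, 66, 71, 76, 76, 73, 54, 33, 47, 49, 54, 57, 56, 57, 58, 56, 57, 60, 58, 56, 59, 60, 62, 60, 61, 61, 58, 57, 55, 72, 104, 119, 104, 89, 96, 119, 121, 119, 121]
201 [72, 63, 74, 71, 76, 64, 47, 32, 41, 45, 48, 50, 60, 60, 62, 72, 76, 71, 72, 74, 75, 78, 74, 74, 73, 76, 75, 68, 62, 56, 98, 115, 110, 95, 95, 117, 120, 119, 121]
205 [75, 66, 71, 74, 74, 62, 44, 31, 40, 
[... 687 characters left out ...]
 40, 39, 40, 42, 44, 39, 39, 43, 38, 42, 38, 36, 53, 67, 75, 73, 73, 72, 73, 74, 72, 74]
227 [72, 71, 73, 75, 74, 73, 71, 71, 69, 65, 61, 57, 62, 60, 57, 58, 59, 58, 58, 59, 63, 58, 58, 60, 58, 57, 63, 61, 68, 73, 72, 74, 74, 74, 71, 73, 71, 73, 69]
230 [72, 74, 70, 74, 74, 74, 71, 73, 76, 73, 74, 72, 76, 76, 72, 72, 72, 75, 72, 72, 70, 74, 74, 73, 73, 72, 73, 71, 72, 73, 72, 73, 71, 74, 72, 69, 73, 71, 71]
(325, 198) [ 0.5237 -0.0443  0.054 ]
(325, 226) [ 0.5016 -0.0527  0.054 ]
(313, 212) [ 0.5092 -0.0391  0.054 ]
(336, 212) [ 0.5159 -0.057   0.054 ]<stdin>:6: RuntimeWarning: Mean of empty slice.
  ret = ret.dtype.type(ret / rcount)
<stdin>:9: RankWarning: Polyfit may be poorly conditioned
```

```bash
python3 - <<'E'
from h import *
np.set_printoptions(precision=4,suppress=True)
s=manip.get_state();im=cv2.imread("pics/w1.png");g=cv2.cvtColor(im,cv2.COLOR_BGR2GRAY)
P=[]
for r in range(92,180,4):
    row=g[r,310:341].astype(int);i=np.where(row>150)[0];P.append((310+i.mean(),r));
print([ (round(p[0],1)) for p in P])
W=np.array([(lambda o,d:o+d*(.037-o[2])/d[2])(*wray(s,p)) for p in P])
k=np.polyfit(W[:,0],W[:,1],1);print("yaw",np.degrees(np.arctan(k[0])),"y at .51",np.polyval(k,.51))
x=toolR(s).as_matrix();print("toolyaw",np.degrees(np.arctan2(x[1,0],x[0,0])))
print(move(s,[.5115,-.0480,.11],np.arctan(k[0])))
E
```

```text
[np.float64(324.5), np.float64(324.5), np.float64(324.5), np.float64(324.5), np.float64(324.0), np.float64(324.5), np.float64(324.5), np.float64(324.5), np.float64(324.5), np.float64(324.0), np.float64(324.5), np.float64(324.5), np.float64(324.0), np.float64(324.5), np.float64(324.0), np.float64(324.0), np.float64(324.5), np.float64(324.0), np.float64(324.0), np.float64(324.0), np.float64(324.0), np.float64(324.0)]
yaw 20.22924073148138 y at .51 -0.04859384622088378
toolyaw 20.47482598730673
(array([0.0076, 0.0066, 0.1385]), np.float64(0.0020465437985446146), np.float64(20.47482598730673))
```

{"op": "move_arm", "data": {"deltas": [[[0.0076, 0.0066, 0.06, 0.0, -0.3], [0.0076, 0.0066, 0.12, 0.0, -0.3], [0.0076, 0.0066, 0.138, 0.0, -0.3], [0.0076, 0.0066, 0.138, 0.0, -0.3]]]}}

```text
clock: 2.1
position: [0.5093, -0.0486, 0.1082]
ee_rot: [-0.001, 0.984, 0.176, -0.003]
contact_force: [0.3, -0.4, 0.6]
width: 0.0555
gripper_force: 0.0
```

```bash
python3 - <<'E'
from h import *
np.set_printoptions(precision=4,suppress=True)
s=manip.get_state();im=manip.get_image("wrist")[:,:,::-1];cv2.imwrite("pics/w2.png",im);g=cv2.cvtColor(im,cv2.COLOR_BGR2GRAY);print(s["position"])
c=wproj(s,[.5122,-.048,.054]);print(c)
print("cols",g[int(c[1]),290:350].tolist());print("rows",g[int(c[1])-45:int(c[1])+45,322].tolist())
P=[]
for r in range(90,150,4):
    row=g[r,295:356].astype(int);i=np.where(row>150)[0];P.append((295+i.mean(),r))
print(np.array(P)[:,0])
W=np.array([(lambda o,d:o+d*(.037-o[2])/d[2])(*wray(s,p)) for p in P])
k=np.polyfit(W[:,0],W[:,1],1);print("yaw",np.degrees(np.arctan(k[0])),"y at .512",np.polyval(k,.512))
E
```

```text
[ 0.5093 -0.0486  0.1082]
[318.418  260.6728]
cols [70, 74, 73, 71, 61, 41, 33, 35, 29, 28, 34, 39, 40, 45, 43, 45, 45, 46, 47, 41, 46, 45, 45, 46, 43, 39, 43, 45, 44, 43, 42, 43, 45, 46, 45, 45, 47, 45, 43, 43, 41, 39, 38, 33, 32, 34, 29, 33, 35, 35, 50, 69, 69, 71, 71, 73, 71, 71, 71, 73]
rows [171, 149, 104, 59, 50, 45, 42, 42, 44, 42, 45, 44, 41, 42, 41, 41, 39, 19, 19, 20, 25, 30, 38, 41, 40, 38, 42, 48, 49, 44, 46, 44, 47, 47, 43, 45, 43, 48, 43, 40, 47, 41, 44, 42, 44, 45, 44, 42, 44, 45, 42, 43, 44, 43, 46, 46, 44, 41, 41, 38, 40, 41, 40, 39, 46, 58, 72, 72, 70, 72, 69, 71, 71, 72, 69, 72, 71, 69, 71, 70, 69, 71, 71, 66, 49, 33, 34, 35, 42, 67]
[317.2778 316.5    317.     317.     317.     316.5    316.5    317.
 317.     317.     317.     317.     317.     317.     317.    ]
yaw 20.460213067562144 y at .512 -0.047310456244275795
```

```bash
python3 - <<'E'
from h import *
np.set_printoptions(precision=4,suppress=True)
s=manip.get_state()
for uv in((317,279.5),(317,232),(317,238),(317,216.5)):
    o,d=wray(s,uv);print(uv,o+d*(.054-o[2])/d[2],o+d*(.044-o[2])/d[2])
a=np.radians(20.4);o,d=wray(s,(317,279.5));c=(o+d*(.054-o[2])/d[2])+.013*np.array([np.cos(a),np.sin(a),0]);print(c)
print(move(s,[c[0],c[1],.03],a))
E
```

```text
(317, 279.5) [ 0.503  -0.0516  0.054 ] [ 0.4992 -0.0529  0.044 ]
(317, 232) [ 0.5284 -0.0422  0.054 ] [ 0.526 -0.043  0.044]
(317, 238) [ 0.5253 -0.0433  0.054 ] [ 0.5227 -0.0442  0.044 ]
(317, 216.5) [ 0.5363 -0.0392  0.054 ] [ 0.5343 -0.04    0.044 ]
[ 0.5152 -0.047   0.054 ]
(array([ 0.0057, -0.0002,  0.1001]), np.float64(-0.0005948804467247119), np.float64(20.32861434639304))
```

{"op": "move_arm", "data": {"deltas": [[[0.006, 0.0, 0.04, 0.0, -0.3], [0.006, 0.0, 0.075, 0.0, -0.3], [0.006, 0.0, 0.096, 0.0, -0.3], [0.006, 0.0, 0.096, 0.0, -0.3], [0.006, 0.0, 0.096, 0.0, -0.3], [0.006, 0.0, 0.096, 0.0, 0.2], [0.006, 0.0, 0.096, 0.0, 0.6], [0.006, 0.0, 0.096, 0.0, 0.6], [0.006, 0.0, 0.096, 0.0, 0.6]]], "squeeze": 30}}

```text
clock: 3.05
position: [0.5177, -0.0462, 0.0353]
ee_rot: [0.001, 0.984, 0.178, 0.001]
contact_force: [-1.5, -0.6, 5.7]
width: 0.0193
gripper_force: 31.6
```

{"op": "move_arm", "data": {"deltas": [[[0, 0, 0, 0, 0.6], [0, 0, 0, 0, 0.6], [0, 0, -0.01, 0, 0.6], [0, 0, -0.03, 0, 0.6], [0, 0, -0.06, 0, 0.6], [0, 0, -0.12, 0, 0.6], [0, 0, -0.18, 0, 0.6], [0, 0, -0.24, 0, 0.6], [0, 0, -0.29, 0, 0.6], [0, 0, -0.29, 0, 0.6], [0, 0, -0.29, 0, 0.6]]], "squeeze": 70}}

```text
clock: 4.15
position: [0.5167, -0.0459, 0.2667]
ee_rot: [0.0, 0.984, 0.178, 0.001]
contact_force: [1.0, -0.7, -1.2]
width: 0.0191
gripper_force: 68.5
```

```bash
python3 - <<'E'
from h import *
np.set_printoptions(precision=4,suppress=True)
s=manip.get_state();print(s["position"],s["contact_force"],s["width"],s["gripper_force"],s["qpos"])
w=manip.get_image("wrist")[:,:,::-1];a=manip.get_image("scene")[:,:,::-1];b=manip.get_image("side")[:,:,::-1]
for n,i in(("w3",w),("s3",a),("d3",b)):cv2.imwrite(f"pics/{n}.png",i)
# projections of the expected gauge
def pr(cam,X):
    p=manip.camera_params(cam);c=p["R"]@X+p["t"];return c[0]/c[2]*p["fx"]+p["cx"],c[1]/c[2]*p["fy"]+p["cy"]
m=s["position"]-[0,0,.0303];cs=[]
for n,i in(("scene",a),("side",b)):
    u,v=map(int,pr(n,m+[0,0,.02]));cs.append(cv2.resize(i[v-50:v+50,u-66:u+67],(399,300),interpolation=cv2.INTER_CUBIC));print(n,u-66,v-50,pr(n,m))
u,v=317,160
cs2=cv2.resize(w[20:320,117:517],(798,600))[0:300] if 0 else cv2.resize(w[60:285,167:467],(400,300))
# stem in wrist view
o=np.zeros((300,400,3),np.uint8)
sx=cv2.resize(w[60:285,0:300],(400,300))
top=np.hstack([cs[0],cs[1]]);bot=np.hstack([cs2,sx])[:,:798];cv2.imwrite("pics/m3.png",np.vstack([top,bot]))
print("stem tip proj",wproj(s,[.534,.226,.188]))
E
```

```text
[ 0.5167 -0.0459  0.2667] [ 1.0354 -0.6601 -1.2003] 0.019051443016243976 68.50768804550171 [-0.2226  0.175   1.573  -0.0001  1.392   0.9911]
scene 221 134 (np.float64(287.41509048449024), np.float64(189.78182903453603))
side 262 126 (np.float64(327.8425694619869), np.float64(184.29174571229697))
stem tip proj [ -7.8084 109.4721]
```

View pics/m3.png

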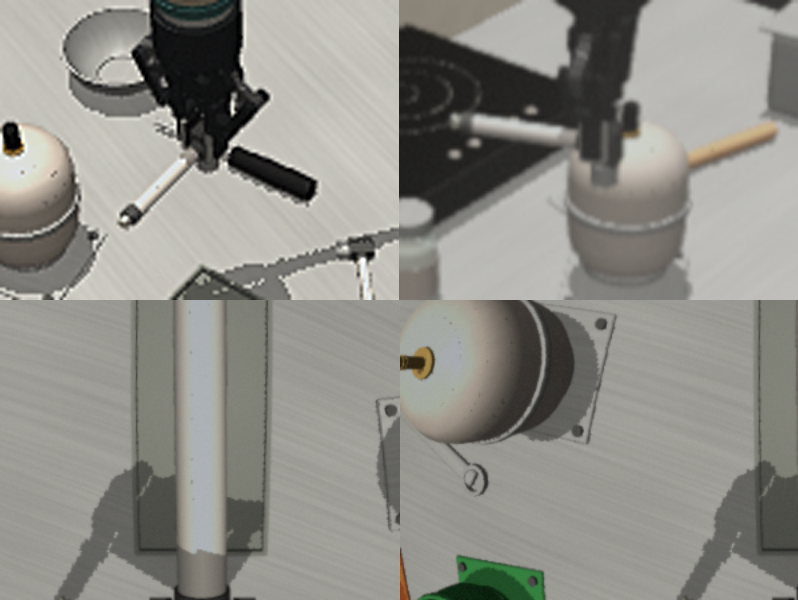

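The gauge hangs level in the grip, chuck down; the stem appears at the left edge of the wrist view. I'll move near the vessel, offset to the side, so the wrist camera sees the stem.

{"op": "move_arm", "data": {"deltas": [[[0.138, -0.211, 0, 0, 0.6], [0.138, -0.211, 0, 0, 0.6], [0.138, -0.211, 0, 0, 0.6], [0.138, -0.211, 0, 0, 0.6], [0.138, -0.211, 0, 0, 0.6], [0.138, -0.211, 0, 0, 0.6], [0.138, -0.211, 0, 0, 0.6], [0.138, -0.211, 0, 0, 0.6]]]}}

```text
clock: 5.1
position: [0.5608, 0.1493, 0.2653]
ee_rot: [0.0, 0.984, 0.177, -0.001]
contact_force: [-0.3, -0.1, -1.2]
width: 0.0185
gripper_force: 68.8
```

```bash
python3 - <<'E'
from h import *
np.set_printoptions(precision=4,suppress=True)
s=manip.get_state();print(s["position"],s["ee_rot"],s["contact_force"])
w=manip.get_image("wrist")[:,:,::-1];a=manip.get_image("scene")[:,:,::-1];b=manip.get_image("side")[:,:,::-1]
for n,i in(("w4",w),("s4",a),("d4",b)):cv2.imwrite(f"pics/{n}.png",i)
u,v=map(int,wproj(s,[.534,.2255,.175]));print("stem",u,v,wproj(s,[.534,.2255,.188]))
cw=cv2.resize(w[v-60:v+60,u-80:u+80],(400,300),interpolation=cv2.INTER_CUBIC);print("w",u-80,v-60,2.5)
cs=cv2.resize(a[225:325,280:413],(399,300),interpolation=cv2.INTER_CUBIC)
cd=cv2.resize(b[180:280,180:313],(399,300),interpolation=cv2.INTER_CUBIC)
cv2.imwrite("pics/m4.png",np.vstack([np.hstack([cs,cd]),np.hstack([cw,cv2.resize(w,(398,300))])]))
E
```

```text
[0.5608 0.1493 0.2653] [ 0.0003  0.9843  0.1767 -0.0008] [-0.3315 -0.0644 -1.2412]
stem 194 244 [188.1044 250.4121]
w 114 184 2.5
```

View pics/m4.png

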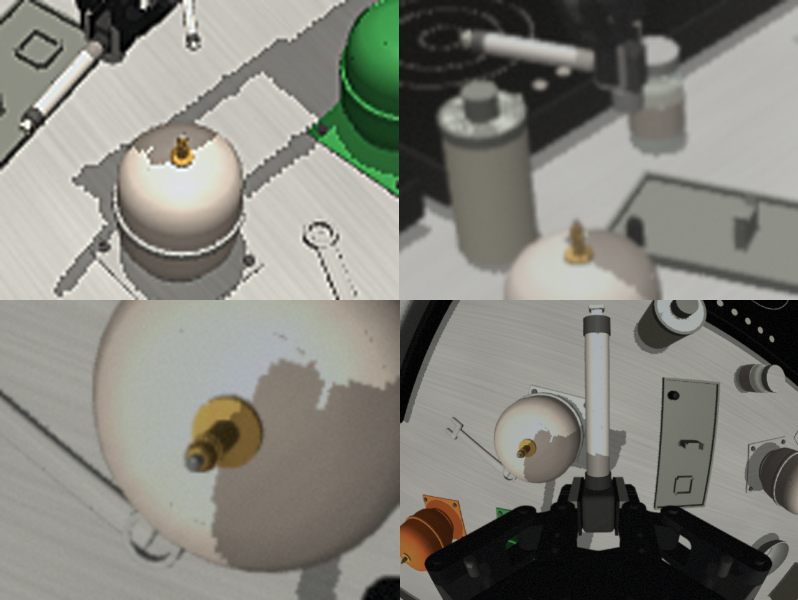

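Wrist crop: stem foot flange at px (205,237), rim about (195,245), pin tip at (191,249). Casting these.

```bash
python3 - <<'E'
from h import *
np.set_printoptions(precision=4,suppress=True)
s=manip.get_state();w=cv2.imread("pics/w4.png")
hsv=cv2.cvtColor(w,cv2.COLOR_BGR2HSV);m=cv2.inRange(hsv[200:290,150:250],(10,110,30),(35,255,255));m=cv2.morphologyEx(m,cv2.MORPH_OPEN,np.ones((3,3)))
c=max(cv2.findContours(m,0,2)[0],key=cv2.contourArea);print(np.array(cv2.boundingRect(c))+[150,200,0,0])
o,d=wray(s,(205.2,236.8));F=o+d*(.162-o[2])/d[2];print("foot",F)
for uv in((191.2,249.2),(194.8,244.8)):
    o,d=wray(s,uv);h=d[:2];t=((F-o)[:2]@h)/(h@h);X=o+t*d;print("tip",X,X[:2]-F[:2])
f=lambda c:(280+c[0]/3,225+c[1]/3); g=lambda c:(180+c[0]/3,180+c[1]/3)
for a,b in[((181,158),(179,255)),((182,137),(177,223))]:print("stem ss",tri([ray("scene",f(a)),ray("side",g(b))]))
print("mouth ss",tri([ray("scene",f((113,61))),ray("side",g((229,110)))]),"tcp mouth",s["position"]-[0,0,.0303])
E
```

```text
[191 223  28  28]
foot [0.5371 0.223  0.162 ]
tip [0.5373 0.2233 0.1917] [0.0001 0.0003]
tip [0.5375 0.2237 0.1835] [0.0004 0.0007]
stem ss [0.5348 0.2264 0.1622]
stem ss [0.5341 0.2256 0.1901]
mouth ss [0.5542 0.1521 0.2329] tcp mouth [0.5612 0.1496 0.2357]
```

{"op": "move_arm", "data": {"deltas": [[[0.005, -0.05, 0, 0, 0.6], [0.005, -0.097, 0, 0, 0.6], [0.005, -0.097, 0.02, 0, 0.6], [0.005, -0.097, 0.032, 0, 0.6], [0.005, -0.097, 0.032, 0, 0.6], [0.005, -0.097, 0.032, 0, 0.6]]]}}

```text
clock: 5.85
position: [0.5382, 0.2239, 0.2403]
ee_rot: [0.0, 0.984, 0.177, -0.0]
contact_force: [-0.1, -0.4, -1.3]
width: 0.0188
gripper_force: 69.1
```

```bash
python3 - <<'E'
from h import *
np.set_printoptions(precision=4,suppress=True)
s=manip.get_state();print(s["position"],s["ee_rot"],s["contact_force"])
a=manip.get_image("scene")[:,:,::-1];b=manip.get_image("side")[:,:,::-1];w=manip.get_image("wrist")[:,:,::-1]
for n,i in(("w5",w),("s5",a),("d5",b)):cv2.imwrite(f"pics/{n}.png",i)
cs=cv2.resize(a[230:290,315:365],(400,480),interpolation=cv2.INTER_CUBIC)
cd=cv2.resize(b[220:280,215:265],(400,480),interpolation=cv2.INTER_CUBIC)
cv2.imwrite("pics/m5.png",np.hstack([cs,cd]))
E
```

```text
[0.5382 0.2239 0.2403] [ 0.0002  0.9842  0.1768 -0.0001] [-0.1096 -0.43   -1.3433]
```

View pics/m5.png

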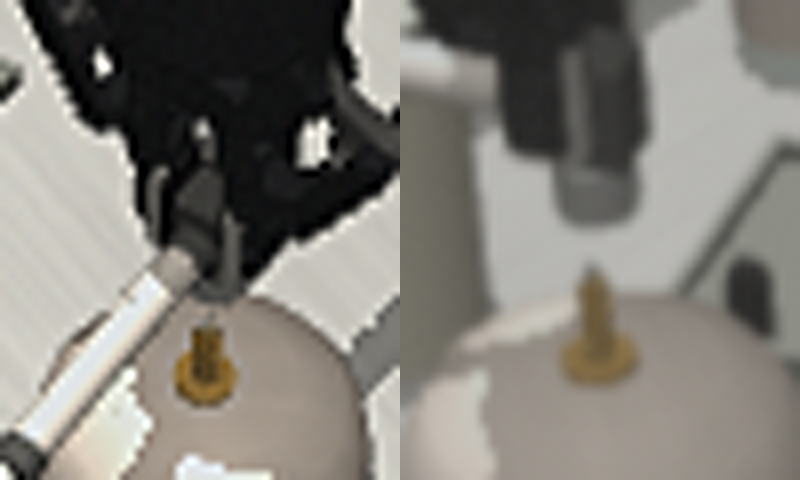

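```bash
python3 - <<'E'
from h import *
np.set_printoptions(precision=4,suppress=True)
f=lambda c:(315+c[0]/8,230+c[1]/8); g=lambda c:(215+(c[0]-400)/8,220+c[1]/8)
for n,a,b in[("mouth",(217,272),(598,202)),("pin",(208,314),(593,266)),("foot",(206,376),(599,357))]:
    X=tri([ray("scene",f(a)),ray("side",g(b))]);print(n,X)
s=manip.get_state()
w=cv2.imread("pics/w5.png");gr=cv2.cvtColor(w,cv2.COLOR_BGR2GRAY)
print(gr[250:400,318].tolist())
h=s["position"]+[0,0,-.0303+.049]
print(wproj(s,h))
cv2.imwrite("pics/m6.png",np.hstack([cv2.resize(w[250:370,258:378],(400,400),interpolation=cv2.INTER_CUBIC),cv2.resize(cv2.imread("pics/w2.png")[200:320,258:378],(400,400),interpolation=cv2.INTER_CUBIC)]))
E
```

```text
mouth [0.5301 0.2249 0.2143]
pin [0.5329 0.2254 0.1939]
foot [0.5337 0.2266 0.1641]
[134, 128, 126, 126, 129, 126, 126, 127, 127, 129, 126, 128, 126, 127, 127, 128, 127, 126, 125, 126, 126, 126, 126, 125, 124, 126, 125, 122, 129, 124, 124, 125, 116, 90, 38, 46, 41, 43, 42, 45, 45, 44, 44, 43, 45, 42, 44, 46, 46, 44, 47, 43, 43, 45, 36, 27, 24, 21, 12, 21, 21, 18, 23, 23, 26, 32, 31, 36, 40, 40, 36, 41, 43, 42, 44, 43, 42, 44, 45, 45, 44, 40, 40, 42, 43, 39, 42, 41, 43, 44, 44, 42, 42, 45, 40, 42, 40, 41, 40, 42, 45, 42, 41, 44, 43, 37, 38, 43, 42, 41, 42, 43, 46, 45, 40, 40, 39, 39, 41, 35, 44, 58, 101, 128, 107, 104, 100, 94, 97, 101, 96, 96, 94, 93, 97, 92, 94, 95, 93, 94, 93, 93, 95, 94, 94, 92, 95, 93, 94, 93]
[316.8798 334.7022]
```

View pics/m6.png

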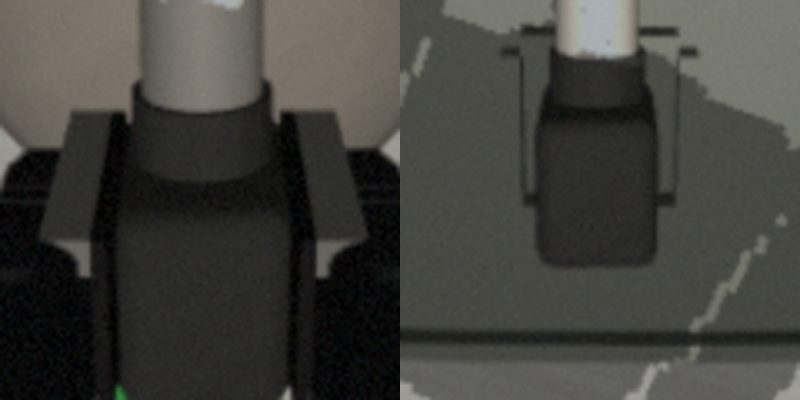

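```bash
python3 - <<'E'
from h import *
np.set_printoptions(precision=4,suppress=True)
s=manip.get_state();R=toolR(s).as_matrix()
for uv in((318,371.5),(318,314),(318,308),(293.5,330),(345,330)):
    o,d=wray(s,uv);z=s["position"][2]+.0187;print(uv,R.T@(o+d*(z-o[2])/d[2]-s["position"]))
E
```

```text
(318, 371.5) [-0.0164  0.0004 -0.0187]
(318, 314) [ 0.0085  0.0004 -0.0187]
(318, 308) [ 0.0108  0.0004 -0.0187]
(293.5, 330) [ 0.0019 -0.0083 -0.0187]
(345, 330) [ 0.0019  0.01   -0.0187]
```

Gauge sits ~3 mm back in the grip; both measurements agree on a shift of about +2.7 mm along tool x. Shift and start descending.

{"op": "move_arm", "data": {"deltas": [[[0.0034, 0, 0, 0, 0.6], [0.0034, 0, 0, 0, 0.6], [0.0034, 0, 0.012, 0, 0.6], [0.0034, 0, 0.022, 0, 0.6], [0.0034, 0, 0.026, 0, 0.6], [0.0034, 0, 0.028, 0, 0.6], [0.0034, 0, 0.029, 0, 0.6], [0.0034, 0, 0.03, 0, 0.6], [0.0034, 0, 0.03, 0, 0.6]]]}}

```text
clock: 6.9
position: [0.5406, 0.2259, 0.2165]
ee_rot: [0.0, 0.984, 0.178, 0.0]
contact_force: [-0.5, 0.2, -1.1]
width: 0.019
gripper_force: 69.1
```

```bash
python3 - <<'E'
from h import *
np.set_printoptions(precision=4,suppress=True)
s=manip.get_state();print(s["position"],s["ee_rot"],s["contact_force"],s["moment"])
a=manip.get_image("scene")[:,:,::-1];b=manip.get_image("side")[:,:,::-1]
cs=cv2.resize(a[230:290,315:365],(400,480),interpolation=cv2.INTER_CUBIC)
cd=cv2.resize(b[220:280,215:265],(400,480),interpolation=cv2.INTER_CUBIC)
cv2.imwrite("pics/m7.png",np.hstack([cs,cd]))
E
```

```text
[0.5406 0.2259 0.2165] [0.     0.9841 0.1775 0.0002] [-0.4885  0.2326 -1.0928] [-0.0368 -0.0343 -0.0199]
```

View pics/m7.png

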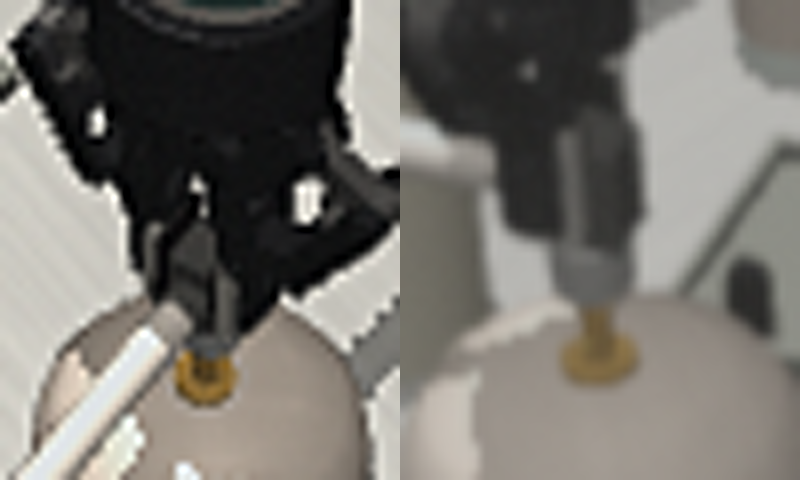

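The chuck's mouth is now around the stem tip, centred in both views, with no side force. Pressing on by force from here.

{"op": "move_arm", "data": {"deltas": [[[0, 0, 0.0012, 0, 0.6], [0, 0, 0.0025, 0, 0.6], [0, 0, 0.0037, 0, 0.6], [0, 0, 0.005, 0, 0.6], [0, 0, 0.006, 0, 0.6], [0, 0, 0.006, 0, 0.6]]]}}

```text
clock: 7.6
position: [0.5404, 0.2258, 0.2114]
ee_rot: [0.0, 0.984, 0.177, -0.0]
contact_force: [0.3, -0.3, -0.9]
width: 0.0185
gripper_force: 69.1
```

{"op": "move_arm", "data": {"deltas": [[[0, 0, 0.0012, 0, 0.6], [0, 0, 0.0025, 0, 0.6], [0, 0, 0.0025, 0, 0.6], [0, 0, 0.0025, 0, 0.6]]]}}

```text
clock: 8.0
position: [0.5406, 0.2259, 0.2103]
ee_rot: [0.0, 0.984, 0.178, 0.0]
contact_force: [-0.4, 0.2, 4.8]
width: 0.0185
gripper_force: 69.8
```

{"op": "move_arm", "data": {"deltas": [[[0, 0, 0.0012, 0, 0.6], [0, 0, 0.0025, 0, 0.6], [0, 0, 0.003, 0, 0.6], [0, 0, 0.003, 0, 0.6]]]}}

```text
clock: 8.4
position: [0.5407, 0.2259, 0.2082]
ee_rot: [-0.0, 0.984, 0.177, 0.001]
contact_force: [-1.9, -1.2, 7.0]
width: 0.0186
gripper_force: 70.2
```

{"op": "move_arm", "data": {"deltas": [[[0, 0, 0.001, 0, 0.6], [0, 0, 0.002, 0, 0.6], [0, 0, 0.0025, 0, 0.6], [0, 0, 0.0025, 0, 0.6]]]}}

```text
clock: 8.8
position: [0.541, 0.2259, 0.2068]
ee_rot: [-0.0, 0.984, 0.178, 0.001]
contact_force: [-1.4, -0.7, 8.9]
width: 0.0189
gripper_force: 70.5
```

{"op": "move_arm", "data": {"deltas": [[[0, 0, 0.001, 0, 0.6], [0, 0, 0.002, 0, 0.6], [0, 0, 0.0025, 0, 0.6], [0, 0, 0.0025, 0, 0.6], [0, 0, 0.0025, 0, 0.6], [0, 0, 0.0025, 0, 0.6]]]}}

```text
clock: 9.4
position: [0.5433, 0.2264, 0.2065]
ee_rot: [-0.0, 0.984, 0.178, 0.004]
contact_force: [0.7, -0.1, 14.3]
width: 0.0187
gripper_force: 71.2
```

```bash
cat > bar.py <<'E'
from h import *
np.set_printoptions(precision=4,suppress=True)
s=manip.get_state();print(s["clock"],s["position"],s["ee_rot"],s["contact_force"],s["moment"],s["gripper_force"])
w=manip.get_image("wrist")[:,:,::-1];gr=cv2.cvtColor(w,cv2.COLOR_BGR2GRAY)
import sys;cv2.imwrite(f"pics/{sys.argv[1]}.png",w)
print(gr[0:110:2,317].tolist())
ref=cv2.cvtColor(cv2.imread("pics/w5.png"),cv2.COLOR_BGR2GRAY);print(ref[0:110:2,317].tolist())
R=toolR(s).as_matrix();print("predicted end rows:",[ (r,round(wproj(s,s["position"]+R@np.array([-.003+.12+r,0,.0303-.032]))[1],1)) for r in(0,.01,.02,.03,.04)])
E
python3 bar.py w8
```

```text
9.4 [0.5433 0.2264 0.2065] [-0.0002  0.9841  0.1775  0.0043] [ 0.7426 -0.0832 14.3379] [-0.0981 -0.0877  0.0604] 71.22281312942505
[165, 165, 165, 165, 152, 58, 162, 166, 168, 166, 162, 62, 67, 76, 76, 77, 74, 75, 78, 76, 77, 78, 78, 78, 76, 74, 149, 168, 167, 169, 168, 167, 167, 168, 168, 168, 167, 169, 168, 171, 169, 168, 168, 167, 168, 170, 170, 170, 169, 169, 165, 169, 169, 168, 168]
[144, 148, 143, 138, 164, 166, 154, 90, 136, 170, 168, 165, 96, 75, 76, 81, 78, 74, 76, 79, 77, 77, 78, 77, 76, 73, 154, 169, 169, 169, 168, 172, 170, 170, 169, 172, 170, 171, 170, 173, 170, 171, 170, 171, 172, 170, 169, 170, 169, 172, 170, 172, 170, 171, 171]
predicted end rows: [(0, np.float64(7.3)), (0.01, np.float64(-16.7)), (0.02, np.float64(-39.4)), (0.03, np.float64(-60.7)), (0.04, np.float64(-80.7))]
```

{"op": "move_arm", "data": {"deltas": [[[0, 0, 0, 0, 0.6], [0, 0, 0, 0, 0.6], [0, 0, 0, 0, 0.6], [0, 0, 0, 0, 0.6], [0, 0, 0, 0, 0.6]]]}}

```text
clock: 9.95
position: [0.5433, 0.2264, 0.2064]
ee_rot: [-0.0, 0.984, 0.177, 0.004]
contact_force: [0.9, -0.5, 13.4]
width: 0.0189
gripper_force: 71.2
```

```bash
cat > bar2.py <<'E'
from h import *
import sys
np.set_printoptions(precision=4,suppress=True)
s=manip.get_state();print(s["clock"],s["position"],s["ee_rot"],s["contact_force"],s["moment"],s["gripper_force"])
R=toolR(s).as_matrix()
def pr(cam,X):
    p=manip.camera_params(cam);c=p["R"]@X+p["t"];return np.array([c[0]/c[2]*p["fx"]+p["cx"],c[1]/c[2]*p["fy"]+p["cy"]])
for cam in("scene","side"):
    im=manip.get_image(cam)[:,:,::-1];cv2.imwrite(f"pics/{cam}_{sys.argv[1]}.png",im);g=cv2.cvtColor(im,cv2.COLOR_BGR2GRAY)
    xs=np.arange(.090,.175,.003);P=[pr(cam,s["position"]+R@np.array([-.003+x,0,.0303-.032])) for x in xs]
    n=np.array(P[-1])-P[0];n=np.array([-n[1],n[0]])/np.hypot(*n)
    # max contrast across the line within +-6px
    print(cam,[int(round(1000*x)) for x in xs][::4])
    for k in range(-6,7,1):print(k,[int(g[int(round(p[1]+k*n[1])),int(round(p[0]+k*n[0]))]) for p in P])
E
python3 bar2.py a
```

```text
9.95 [0.5433 0.2264 0.2064] [-0.0002  0.9841  0.1775  0.0043] [ 0.8523 -0.4629 13.3722] [-0.1313 -0.063  -0.0317] 71.20428800582886
scene [90, 102, 114, 126, 138, 150, 162, 174]
-6 [86, 87, 80, 191, 106, 137, 207, 204, 195, 205, 169, 81, 82, 65, 206, 170, 155, 217, 213, 213, 209, 204, 210, 203, 204, 203, 208, 204, 210]
-5 [86, 76, 231, 231, 44, 243, 225, 204, 200, 203, 200, 135, 72, 212, 201, 170, 219, 218, 211, 212, 210, 205, 210, 207, 204, 208, 206, 204, 211]
-4 [65, 61, 72, 117, 200, 38, 129, 170, 220, 219, 200, 178, 212, 213, 203, 165, 223, 218, 211, 211, 206, 207, 207, 205, 205, 207, 207, 209, 209]
-3 [114, 196, 92, 47, 51, 38, 62, 240, 155, 227, 228, 194, 166, 213, 225, 188, 121, 227, 212, 210, 205, 205, 211, 206, 206, 206, 207, 208, 207]
-2 [222, 196, 60, 82, 73, 83, 49, 90, 155, 126, 86, 197, 41, 98, 117, 68, 121, 223, 212, 210, 209, 205, 209, 205, 203, 207, 205, 211, 207]
-1 [232, 246, 80, 93, 85, 178, 255, 118, 183, 249, 184, 197, 193, 239, 238, 247, 81, 225, 212, 210, 206, 210, 209, 205, 205, 206, 206, 209, 208]
0 [237, 239, 76, 89, 89, 100, 255, 187, 242, 166, 179, 240, 1
[... 1944 characters left out ...]
53, 134, 152, 135, 155, 154, 164, 171, 171, 87, 39, 26, 24, 26, 25, 25, 23, 22, 24, 24]
2 [188, 190, 200, 171, 175, 127, 103, 89, 81, 119, 58, 76, 80, 120, 67, 83, 111, 137, 39, 28, 25, 25, 24, 24, 24, 24, 24, 23, 22]
3 [147, 145, 159, 95, 108, 99, 89, 65, 59, 53, 34, 33, 37, 51, 27, 33, 50, 79, 28, 28, 28, 27, 26, 25, 24, 25, 24, 23, 24]
4 [106, 84, 71, 36, 43, 46, 62, 40, 42, 37, 37, 37, 33, 31, 32, 30, 28, 36, 28, 27, 26, 27, 28, 25, 26, 27, 27, 22, 23]
5 [107, 73, 42, 27, 27, 28, 32, 30, 35, 36, 37, 38, 39, 31, 36, 33, 28, 26, 29, 27, 27, 27, 27, 27, 26, 27, 25, 23, 23]
6 [107, 76, 43, 31, 28, 27, 27, 25, 29, 32, 33, 33, 37, 37, 37, 38, 35, 28, 31, 28, 28, 26, 28, 30, 27, 25, 25, 25, 25]
```

The bar is coming out (side view: its end at about 0.145 m along the barrel axis). I'll keep holding and track it.

{"op": "move_arm", "data": {"deltas": [[[0, 0, 0, 0, 0.6], [0, 0, 0, 0, 0.6], [0, 0, 0, 0, 0.6], [0, 0, 0, 0, 0.6], [0, 0, 0, 0, 0.6], [0, 0, 0, 0, 0.6], [0, 0, 0, 0, 0.6], [0, 0, 0, 0, 0.6], [0, 0, 0, 0, 0.6], [0, 0, 0, 0, 0.6], [0, 0, 0, 0, 0.6], [0, 0, 0, 0, 0.6]]]}}

```text
clock: 11.25
position: [0.5433, 0.2264, 0.2065]
ee_rot: [-0.0, 0.984, 0.177, 0.004]
contact_force: [1.1, -1.1, 12.6]
width: 0.0185
gripper_force: 71.2
```

```bash
python3 bar2.py b | grep -E "^(10|11|12|0|-1|s)"
```

```text
11.25 [0.5433 0.2264 0.2065] [-0.0002  0.9841  0.1775  0.0043] [ 1.1255 -1.0576 12.5724] [-0.1286  0.1147 -0.0295] 71.15376591682434
scene [90, 102, 114, 126, 138, 150, 162, 174]
-1 [231, 245, 80, 95, 88, 140, 255, 179, 246, 242, 180, 197, 127, 241, 236, 221, 79, 229, 213, 210, 206, 211, 208, 205, 205, 206, 204, 209, 207]
0 [236, 239, 76, 89, 92, 70, 255, 189, 238, 169, 238, 236, 175, 231, 236, 243, 79, 222, 217, 208, 205, 212, 208, 205, 206, 207, 207, 211, 204]
side [90, 102, 114, 126, 138, 150, 162, 174]
-1 [178, 174, 169, 182, 177, 155, 90, 87, 88, 97, 151, 136, 111, 114, 130, 132, 134, 145, 133, 36, 25, 24, 24, 23, 24, 24, 24, 25, 23]
0 [197, 193, 189, 198, 192, 158, 105, 96, 97, 119, 169, 171, 156, 155, 154, 169, 172, 168, 141, 35, 25, 26, 25, 26, 23, 23, 23, 23, 23]
```

{"op": "move_arm", "data": {"deltas": [[[0, 0, 0, 0, 0.6], [0, 0, 0, 0, 0.6], [0, 0, 0, 0, 0.6], [0, 0, 0, 0, 0.6], [0, 0, 0, 0, 0.6], [0, 0, 0, 0, 0.6], [0, 0, 0, 0, 0.6], [0, 0, 0, 0, 0.6], [0, 0, 0, 0, 0.6], [0, 0, 0, 0, 0.6], [0, 0, 0, 0, 0.6], [0, 0, 0, 0, 0.6]]]}}

```text
clock: 12.55
position: [0.5433, 0.2265, 0.2064]
ee_rot: [-0.0, 0.984, 0.178, 0.004]
contact_force: [-0.5, 0.2, 14.1]
width: 0.0189
gripper_force: 71.2
```

```bash
python3 bar2.py c | grep -E "^(10|11|12|0|-1|s)"
```

```text
12.55 [0.5433 0.2265 0.2064] [-0.0002  0.9841  0.1775  0.0043] [-0.4665  0.1782 14.0917] [-0.1299 -0.0038 -0.039 ] 71.19128465652466
scene [90, 102, 114, 126, 138, 150, 162, 174]
-1 [231, 245, 80, 95, 87, 138, 255, 188, 249, 248, 111, 199, 128, 241, 236, 220, 79, 229, 212, 210, 206, 211, 208, 205, 206, 207, 206, 208, 208]
0 [236, 239, 76, 89, 92, 76, 255, 120, 240, 105, 240, 241, 109, 233, 236, 242, 78, 222, 217, 208, 205, 211, 208, 206, 207, 206, 206, 211, 205]
side [90, 102, 114, 126, 138, 150, 162, 174]
-1 [178, 174, 169, 182, 177, 155, 90, 85, 87, 97, 152, 136, 112, 114, 134, 133, 134, 158, 141, 35, 25, 25, 26, 23, 25, 24, 25, 25, 24]
0 [197, 192, 190, 199, 192, 158, 112, 96, 97, 122, 170, 172, 171, 156, 155, 169, 174, 158, 148, 34, 25, 25, 23, 25, 24, 25, 22, 23, 21]
```

Bar stationary between 11.25 s and 12.55 s. Hold a bit more, then lift straight up.

{"op": "move_arm", "data": {"deltas": [[[0, 0, 0, 0, 0.6], [0, 0, 0, 0, 0.6], [0, 0, 0, 0, 0.6], [0, 0, 0, 0, 0.6], [0, 0, -0.004, 0, 0.6], [0, 0, -0.01, 0, 0.6], [0, 0, -0.018, 0, 0.6], [0, 0, -0.03, 0, 0.6], [0, 0, -0.05, 0, 0.6], [0, 0, -0.075, 0, 0.6], [0, 0, -0.075, 0, 0.6], [0, 0, -0.075, 0, 0.6]]]}}

```text
clock: 13.85
position: [0.5403, 0.2258, 0.2628]
ee_rot: [0.0, 0.984, 0.178, -0.0]
contact_force: [0.1, 0.1, -1.4]
width: 0.0187
gripper_force: 69.2
```

```bash
python3 bar2.py d | grep -E "^(1|0|-1|s)"; python3 - <<'E'
from h import *
np.set_printoptions(precision=4,suppress=True)
s=manip.get_state();R=toolR(s).as_matrix();w=manip.get_image("wrist")[:,:,::-1];cv2.imwrite("pics/w9.png",w);g=cv2.cvtColor(w,cv2.COLOR_BGR2GRAY)
r=cv2.cvtColor(cv2.imread("pics/w5.png"),cv2.COLOR_BGR2GRAY)
for n,i in(("now",g),("w5",r)):
    print(n,"cap edge/neck rows",i[44:60,317].tolist(),i[278:318:2,318].tolist(),i[364:378,318].tolist())
    for row in (70,120,170,220,270):
        e=np.where(np.abs(np.diff(i[row,270:370].astype(int)))>25)[0]+270;print(row,e[[0,-1]] if len(e) else e,end=" ")
    print()
x=R[:,0];print("yaw",np.degrees(np.arctan2(x[1],x[0])))
E
```

```text
13.85 [0.5403 0.2258 0.2628] [ 0.      0.9841  0.1775 -0.0002] [ 0.1379  0.1008 -1.4135] [ 0.0477 -0.0035  0.0122] 69.22876954078674
scene [90, 102, 114, 126, 138, 150, 162, 174]
-1 [231, 245, 83, 96, 91, 78, 206, 194, 251, 183, 179, 244, 164, 191, 243, 240, 83, 147, 215, 208, 209, 213, 211, 211, 214, 210, 211, 209, 205]
0 [237, 239, 76, 91, 93, 49, 255, 194, 181, 118, 162, 181, 176, 232, 234, 240, 74, 219, 213, 206, 209, 214, 209, 212, 215, 209, 211, 204, 206]
1 [234, 201, 76, 95, 85, 44, 106, 127, 214, 213, 162, 228, 223, 207, 219, 231, 110, 214, 214, 206, 210, 213, 209, 209, 215, 208, 208, 204, 206]
side [90, 102, 114, 126, 138, 150, 162, 174]
-1 [170, 186, 183, 177, 171, 120, 88, 83, 87, 114, 141, 134, 129, 161, 134, 140, 137, 160, 114, 51, 22, 24, 23, 24, 22, 23, 22, 22, 22]
0 [192, 198, 196, 194, 189, 168, 98, 92, 91, 135, 151, 148, 162, 161, 168, 178, 174, 166, 112, 47, 22, 23, 23, 23, 21, 23, 25, 21, 24]
1 [200, 199, 199, 200, 196, 143, 99, 99, 92, 112, 114, 130, 154, 102, 109, 161, 167, 149, 68, 32, 24, 22, 24, 23, 25, 21, 20, 21, 23]
now cap edge/neck rows [75, 75, 78, 78, 79, 76, 72, 93, 151, 169, 170, 169, 169, 169, 171, 169] [127, 127, 118, 38, 45, 47, 45, 44, 44, 42, 45, 45, 44, 36, 18, 19, 14, 23, 28, 36] [41, 45, 40, 39, 39, 40, 38, 49, 82, 94, 96, 94, 96, 96]
70 [296 336] 120 [296 296] 170 [272 364] 220 [339 339] 270 [] 
w5 cap edge/neck rows [78, 77, 77, 76, 76, 77, 73, 92, 154, 168, 169, 168, 169, 172, 169, 171] [129, 124, 116, 38, 41, 42, 45, 44, 45, 44, 46, 47, 43, 36, 24, 12, 21, 23, 26, 31] [40, 40, 39, 39, 41, 35, 44, 58, 101, 128, 107, 104, 100, 94]
70 [296 296] 120 [296 336] 170 [272 357] 220 [336 336] 270 [] 
yaw 20.44860942591847
```

Grip unchanged and the bar still stands out. Back over the rest.

{"op": "move_arm", "data": {"deltas": [[[-0.03, 0.06, 0, 0, 0.6], [-0.06, 0.12, 0, 0, 0.6], [-0.085, 0.18, 0, 0, 0.6], [-0.115, 0.24, 0, 0, 0.6], [-0.14, 0.29, 0, 0, 0.6], [-0.146, 0.308, 0, 0, 0.6], [-0.146, 0.308, 0, 0, 0.6], [-0.146, 0.308, 0, 0, 0.6], [-0.146, 0.308, 0, 0, 0.6], [-0.146, 0.308, 0, 0, 0.6]]]}}

```text
clock: 15.0
position: [0.5171, -0.0446, 0.2629]
ee_rot: [-0.0, 0.984, 0.178, -0.0]
contact_force: [-0.2, 1.4, -1.4]
width: 0.0191
gripper_force: 69.3
```

```bash
python3 - <<'E'
from h import *
np.set_printoptions(precision=4,suppress=True)
s=manip.get_state();print(s["position"]);print(move(s,[.517,-.046,.07],np.radians(20.45)))
E
```

```text
[ 0.5171 -0.0446  0.2629]
(array([-0.0007,  0.0018,  0.2412]), np.float64(0.0008445190611596202), np.float64(20.551342287339143))
```

{"op": "move_arm", "data": {"deltas": [[[-0.0005, 0.0018, 0.05, 0, 0.6], [-0.0005, 0.0018, 0.11, 0, 0.6], [-0.0005, 0.0018, 0.17, 0, 0.6], [-0.0005, 0.0018, 0.215, 0, 0.6], [-0.0005, 0.0018, 0.24, 0, 0.6], [-0.0005, 0.0018, 0.24, 0, 0.6], [-0.0005, 0.0018, 0.24, 0, 0.6]]]}}

```text
clock: 15.7
position: [0.5178, -0.0466, 0.0715]
ee_rot: [0.0, 0.984, 0.178, 0.0]
contact_force: [0.6, 0.3, -1.6]
width: 0.019
gripper_force: 69.3
```

```bash
python3 - <<'E'
from h import *
np.set_printoptions(precision=4,suppress=True)
s=manip.get_state();print(s["position"],s["contact_force"]);print(move(s,[.517,-.046,.036],np.radians(20.45)))
E
```

```text
[ 0.5178 -0.0466  0.0715] [ 0.6471  0.2956 -1.5848]
(array([-0.0007, -0.0011,  0.0444]), np.float64(0.0006295584209039311), np.float64(20.525547010508472))
```

{"op": "move_arm", "data": {"deltas": [[[-0.0005, -0.0006, 0.012, 0, 0.6], [-0.0005, -0.0006, 0.022, 0, 0.6], [-0.0005, -0.0006, 0.03, 0, 0.6], [-0.0005, -0.0006, 0.036, 0, 0.6], [-0.0005, -0.0006, 0.04, 0, 0.6], [-0.0005, -0.0006, 0.042, 0, 0.6], [-0.0005, -0.0006, 0.042, 0, 0.6], [-0.0005, -0.0006, 0.042, 0, 0.6]]]}}

```text
clock: 16.5
position: [0.5169, -0.0471, 0.0377]
ee_rot: [0.0, 0.984, 0.177, 0.0]
contact_force: [0.7, 0.2, -1.6]
width: 0.0187
gripper_force: 69.3
```

{"op": "move_arm", "data": {"deltas": [[[0, 0, 0.001, 0, 0.6], [0, 0, 0.002, 0, 0.6], [0, 0, 0.003, 0, 0.6], [0, 0, 0.003, 0, 0.6], [0, 0, 0.003, 0, 0.6]]]}}

```text
clock: 17.0
position: [0.5168, -0.0471, 0.0355]
ee_rot: [0.0, 0.984, 0.177, 0.0]
contact_force: [-2.0, -0.2, 2.1]
width: 0.0187
gripper_force: 69.8
```

The chuck touches the pocket floor at the same height as when it was picked up. Release and retract straight up.

{"op": "move_arm", "data": {"deltas": [[[0, 0, 0, 0, 0.6], [0, 0, 0, 0, 0.6], [0, 0, 0, 0, 0.5], [0, 0, 0, 0, 0.4], [0, 0, 0, 0, 0.2], [0, 0, 0, 0, 0], [0, 0, 0, 0, -0.2], [0, 0, 0, 0, -0.3], [0, 0, 0, 0, -0.3], [0, 0, 0, 0, -0.3]]], "squeeze": 20}}

```text
clock: 18.0
position: [0.5167, -0.047, 0.0352]
ee_rot: [0.0, 0.984, 0.178, 0.0]
contact_force: [0.2, 0.6, 0.3]
width: 0.0553
gripper_force: 0.0
```

{"op": "move_arm", "data": {"deltas": [[[0, 0, -0.01, 0, -0.3], [0, 0, -0.03, 0, -0.3], [0, 0, -0.06, 0, -0.3], [0, 0, -0.12, 0, -0.3], [0, 0, -0.18, 0, -0.3], [0, 0, -0.23, 0, -0.3], [0, 0, -0.23, 0, -0.3], [0, 0, -0.23, 0, -0.3], [0, 0, -0.23, 0, -0.3]]]}}

```text
clock: 18.9
position: [0.5156, -0.0468, 0.2181]
ee_rot: [-0.0, 0.984, 0.177, -0.001]
contact_force: [-0.0, 0.9, 0.2]
width: 0.0555
gripper_force: 0.0
```

```bash
python3 - <<'E'
from h import *
np.set_printoptions(precision=4,suppress=True)
s=manip.get_state();print(s["clock"],s["position"],s["contact_force"],s["width"])
w=manip.get_image("wrist")[:,:,::-1];a=manip.get_image("scene")[:,:,::-1];b=manip.get_image("side")[:,:,::-1]
for n,i in(("w10",w),("s10",a),("d10",b)):cv2.imwrite(f"pics/{n}.png",i)
s1=dict(s);s1["position"]=np.array([.5045,-.0444,.2207])
def line(g,s,r0,r1):
    W=[]
    for r in range(r0,r1,3):
        i=np.where(g[r,295:350]>145)[0]
        if 5<len(i)<30:
            o,d=wray(s,(295+i.mean(),r));W.append(o+d*(.037-o[2])/d[2])
    W=np.array(W);k=np.polyfit(W[:,0],W[:,1],1);return np.degrees(np.arctan(k[0])),np.polyval(k,.513),np.polyval(k,.6)
g=cv2.cvtColor(w,cv2.COLOR_BGR2GRAY);g0=cv2.imread("pics/w1.png",0)
print("barrel now",line(g,s,100,175),"before",line(g0,s1,95,178))
c=wproj(s,[.5155,-.047,.054]);print("exp head",c);u=int(round(c[0]))
print("rows",[(r,int(g[r,u])) for r in range(20,260,3)])
# change detection against start, scene view (gripper/arm excluded by eye of boxes)
for n,i in(("scene",a),("side",b)):
    d=cv2.absdiff(cv2.imread(f"pics/{n}0.png"),np.ascontiguousarray(i)).max(2);m=cv2.morphologyEx((d>60).astype(np.uint8),cv2.MORPH_OPEN,np.ones((3,3)))
    for c in cv2.findContours(m,0,2)[0]:print(n,cv2.boundingRect(c),end=" ")
    print()
E
```

```text
18.9 [ 0.5156 -0.0468  0.2181] [-0.0162  0.924   0.2234] 0.05548482264639639
barrel now (np.float64(21.250986182314282), np.float64(-0.04995259220702719), np.float64(-0.01611841861395019)) before (np.float64(20.49210352730237), np.float64(-0.04717533264134097), np.float64(-0.0146610312339982))
exp head [318.1131 220.9039]
rows [(20, 118), (23, 119), (26, 120), (29, 121), (32, 119), (35, 120), (38, 119), (41, 122), (44, 123), (47, 122), (50, 124), (53, 124), (56, 163), (59, 168), (62, 171), (65, 166), (68, 165), (71, 164), (74, 166), (77, 161), (80, 172), (83, 147), (86, 165), (89, 94), (92, 78), (95, 76), (98, 79), (101, 131), (104, 172), (107, 172), (110, 171), (113, 169), (116, 172), (119, 171), (122, 169), (125, 170), (128, 171), (131, 172), (134, 171), (137, 173), (140, 171), (143, 171), (146, 171), (149, 172), (152, 172), (155, 171), (158, 171), (161, 173), (164, 170), (167, 171), (170, 172), (173, 171), (176, 173), (179, 170), (182, 172), (185, 171), (188, 172), (191, 171), (194, 172), (197, 168), (200, 49), (203, 45), (206, 46), (209, 22), (212, 38), (215, 47), (218, 46), (221
[... 988 characters left out ...]
) side (504, 313, 41, 46) side (499, 306, 4, 7) side (472, 283, 25, 24) side (405, 280, 41, 53) side (445, 275, 22, 32) side (426, 233, 19, 44) side (521, 222, 62, 63) side (439, 208, 4, 8) side (470, 197, 30, 85) side (321, 195, 5, 4) side (443, 183, 3, 3) side (442, 126, 16, 28) side (563, 122, 20, 37) side (312, 113, 35, 79) side (565, 88, 36, 35) side (308, 79, 7, 12) side (598, 75, 7, 3) side (572, 59, 36, 31) side (588, 54, 5, 3) side (400, 37, 12, 12) side (357, 25, 7, 12) side (597, 24, 3, 3) side (437, 16, 48, 11) side (297, 16, 34, 41) side (600, 10, 5, 6) side (491, 10, 17, 12) side (330, 9, 16, 5) side (635, 7, 5, 15) side (602, 4, 10, 5) side (604, 0, 8, 3) side (426, 0, 41, 12)
```

```bash
python3 - <<'E'
from h import *
np.set_printoptions(precision=4,suppress=True)
s=manip.get_state()
g=cv2.imread("pics/w10.png",0);g0=cv2.imread("pics/w1.png",0);s1=dict(s);s1["position"]=np.array([.5045,-.0444,.2207])
def X(s,uv,z):
    o,d=wray(s,uv);return o+d*(z-o[2])/d[2]
print("rear now",X(s,(318,240.8),.054),"rear before",X(s1,(325,226),.054))
print("bar end now",X(s,(318,55),.037),"before",X(s1,(323.5,68.5),.037))
for n,i,c in(("now",g,318),("before",g0,324)):
    for r in(110,140,170):
        e=np.where(i[r,c-16:c+17]>135)[0]+c-16;print(n,r,e.min(),e.max())
print(g[225,290:350].tolist());print(g[234:246,318].tolist())
E
```

```text
rear now [ 0.4996 -0.0528  0.054 ] rear before [ 0.5016 -0.0517  0.054 ]
bar end now [0.646  0.0019 0.037 ] before [ 0.6258 -0.004   0.037 ]
now 110 313 325
now 140 313 325
now 170 313 325
before 110 318 330
before 140 318 330
before 170 318 330
[72, 74, 76, 74, 74, 74, 72, 76, 71, 73, 74, 68, 62, 71, 73, 75, 74, 72, 39, 36, 45, 43, 43, 46, 46, 44, 43, 46, 47, 40, 43, 43, 41, 44, 45, 45, 44, 43, 47, 40, 40, 32, 67, 58, 62, 71, 71, 73, 76, 72, 69, 73, 74, 70, 73, 72, 75, 73, 71, 73]
[42, 44, 43, 43, 40, 45, 60, 74, 71, 74, 73, 73]
```

The gauge is back within about 2 mm of where it started, with the same yaw. The bar still stands out, and the arm is clear of everything.

```bash
python3 -c "
from rig import manip
print(manip.sign_off())"
```

```text
the job is handed in; nothing more can be done
None
```

Job handed in at about 19 s: the gauge was pressed on the bare-stem vessel at about 15 N until the bar stopped (about 24 mm out), then put back in its rest within about 2 mm of its start with the bar still out; sign-off returned no verdict.

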